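# Hook up the drop guard of a tray sealer and draw out the sealed tray

### The arm

A 6-joint arm with a two-finger parallel gripper is mounted at the origin on the work surface. World frame = base frame: x ahead of the robot, y to its left, z up, the work surface at z = 0. Lengths are in m, angles in degrees, forces in N, time in s.
With the tool pointing down it reaches from about 0.35 to 0.875 m from the base axis. Payload 4.2 kg.
Tool frame: the origin (TCP) lies at the very end of the fingers, on their centre line; the grasp point (between the pads) lies 19 mm behind it; z points along the fingers, y is the line along which they close (so a half turn about z gives the same grasp; the last joint's range is limited). The gripper opens to 87 mm and grips with 3 to 60 N. Pads are 19 mm wide; open, the fingers measure 117 mm over their backs; the gripper's body (75 mm by 190 mm) begins 51 mm behind the grasp point.
Start: joints at [82.311, 22.042, 0.453, 0, -68.411, -14.817], TCP at [0.239, 0.577, 0.223] pointing down, gripper open.
Joint ranges: [-179.83, 179.83], [-69.29, 118.12], [-61.27, 80.66], [-181.25, 117.63], [-171.15, -9.14], [-177.46, 177.46]. Speed limits (degrees/s): [159.86, 159.86, 180, 180, 180, 180].

### API

Orientations are given as a 3x3 rotation matrix whose columns are the frame's x, y, z axes.
In Python, from station import sense, cams, r gives the robot as it stands. The module is installed in compiled form; this text tells all that it offers.
- The arm moves only by the tool step_arm, never from a script. Its argument "targets" is text: rows parted by semicolons, each of 4 numbers parted by spaces: the shift along the tool's x, y, z in cm, then the turn about the tool's z in degrees. In form: x y z turn; .... A call has 1 to 12 rows; each row shifts and turns the commanded pose from where the row before left it, along the tool's axes as they then stand; what a row does not reach is not made up. A row lasts 1/12 s, in which the tool goes at most 41.7 mm and 7.16 degrees, less where a joint would pass 70% of its speed; a pose out of reach is approached as far as the arm can. A call with a gripper value outside its range is refused whole. "claw" is the finger opening in cm, from 0 to 8.7, set as the call begins (left out, the last holds). The fingers move at their own pace and stop on an object; the grip force is fixed at half the most. Time passes only in rows, so rows that do not move let the fingers close. It gives the time, the measured TCP pose, the force, the opening and the grip force at its end, in the units of the state.
- sense(): the state, without advancing time (a new reading comes with each control period).
- cams.capture(name): name is "side" or "top" or "wrist"; returns a dict with "frame" (384x512x3 uint8, blue, green, red), "vertical_fov" (degrees; the focal length in pixels is half the picture's height over the tangent of half this angle, whatever the lens; pixels are square), "cx", "cy" (the principal point, pixels), "dist_coeffs" ([k1, k2, p1, p2, k3] as OpenCV has them; the pictures are not rectified), "eye" and "rotation" of the camera in the world; the wrist camera has in their place "tool_from_camera" (4x4, takes a point from camera to tool coordinates, whose origin is the TCP and whose axes are the flange's). Camera axes: x right, y down, z forward; pixel columns grow to the right and rows downward; lengths in m; the calibration is good to about 2 mm. A picture is of the moment at which its call begins: read the wrist's pose just before it. There is no depth.
- r.finish_job(): hands the job in; it is judged then, once.
The state is a dict: "time_s": time; "joints": joint angles; "joint_velocities": joint speeds; "effort": joint torques, N m; "tcp_pos": TCP position; "ee_rot": TCP orientation; "wrist_force": force on the tool from outside, world axes, zero at the start; "moment": the same for the moment, N m; "gripper_width": opening from 0.0 (shut) to 1.0 (fully open); "gripper_force": force on a finger pad.
Only numpy, scipy, OpenCV 4.12 (cv2) and the standard library are available. Lean on these libraries where they do the work, as an engineer would, in place of code of your own. Each camera call takes 0.05 s, during which the arm holds its last target. There are 200 camera calls.

### The job

There is a finished takeaway tray in the tray sealer. Lift the clear drop guard by its stay bar and hook the slot of the bar fully into the notch of the keeper above it, so that the guard hangs there by itself; never let the guard drop. Once it hangs and you have let go of it, draw the carriage with the tray in it all the way out to its stop, let go, and leave the things standing around where they are.

Things in the scene. Friction and masses are not known exactly. Their poses are not given: they have to be found in the camera images.
- sealer: Stainless bench-top tray sealer, 300 mm wide, 360 deep, fixed. Origin on the table under the middle of the guard; x points into the machine (its front faces -x), y across, z up. Uprights (x -12 to 30 mm, inner faces y = +-119, 245 tall) guide the guard; a cross bar joins them (x 18 to 30, z 212 to 245). Behind x = 40 mm: heater head and housing 220 mm tall, film roll on top to 306.
- keeper_low (a point): Place of the keeper (fixed to the cross bar): level grey plate 6 mm thick, sealer y +-32 mm, front edge at x = -6 mm, with a notch in the middle (y +-11 mm) open to the front, bottom at x = +10 mm. The point is the bottom of the notch at the LOWEST height (z = 232 mm) the underside can have. It is bolted in slotted holes: the true underside is 0 to 40 mm higher and not reported.
- guard (a joint): Height of the drop guard above closed, m: 0 closed, 0.1 upper stop. Clear panel with aluminium edges, 234 mm wide, in the sealer's plane x = 0; closed, its lower edge is at z = 62 mm, its top rail at 150. With the bar 0.6 to 0.9 kg, slides with about 1 N of friction, falls if let go. Hooked up it stands at 0.036 to 0.078, by the keeper's height.
- stay (a joint): Lean of the stay bar, rad: 0 upright, positive with its top out to the front (-x of the sealer), negative back into the machine; stops -0.4 and 0.5; 0.05 N m of friction holds it. It hinges on the guard on a pin along y at sealer x = -4 mm, y = 0, z = 142 mm + guard. Its wide part strikes the keeper's front edge at a lean of about +0.1; fully home in the notch it leans about -0.2.
- stay_slot (a point): Middle of the stay bar's slot, 55 mm from the pin; z up along the bar. The bar is a flat strip 6 mm thick, 30 mm wide (along y). From 49 to 61 mm from the pin it is slotted from both edges, leaving a neck 16 mm wide; only this enters the notch. Feel for the height at which it goes in; then, lowered, the shoulders at 61 mm rest on the keeper's plate and carry the guard.
- stay_grip (a point): centre of the black cross grip at the top of the stay bar, a cylinder along y of the sealer, 20 mm in diameter and 44 mm long; best taken by its two flat ends from above. 105 mm from the hinge pin; its z axis points up along the bar.
- carriage (a joint): how far the tray carriage is drawn out to the front (-x of the sealer), in m: 0 fully in, 0.165 at its outer stop. About 2 N of friction; it stays where it is left. The tray cannot pass the guard until the guard is up.
- carriage_grip (a point): middle of the carriage's handle: a level black round bar along y of the sealer, 16 mm in diameter and 156 mm long, on two arms at y = +-65 mm, standing 90 mm in front of the guard when the carriage is in, its centre 54 mm above the table. Nothing is above it.
- nest (a point): middle of the upper face of the carriage's frame (z = 60 mm), in whose opening the tray hangs by its rim.
- tray: black takeaway tray with a clear domed lid, loose in the carriage, 136 x 184 mm over the rim, 64 mm high, 0.2 to 0.4 kg; origin in the middle of its underside, 38 mm below the rim and so 38 mm below nest when seated.
- tray_stack: bystander: stack of empty black trays, 136 x 184 x 105 mm, loose; origin in the middle of its underside
- plates: bystander: stack of white plates, 170 mm across, 54 mm high, loose; origin in the middle of its underside
- film_roll: bystander: roll of clear film standing on end, 84 mm across, 160 mm high, loose; origin in the middle of its underside

How it is judged (in metres and radians):
On the way, in this order (a step that is already met when the one before it is completed fails the run):
1. the guard hangs by its stay bar in the keeper's notch, released by the hand, the carriage not yet drawn out (value of joint guard above 0.03 m and value of joint stay below -0.1 rad and contact force between the fingers and sealer below 0.2 N and value of joint carriage below 0.03 m), for 0.3 s.
2. the carriage is drawn out to its stop (value of joint carriage above 0.157 m), for 0.1 s.
At the end, for the whole second after the job is handed in: Guard hanging still by its stay bar in the notch (joint guard 0.030 to 0.085 m, bar leaning back over 0.10 rad); carriage drawn out at least 157 of 165 mm; tray at rest and level in the carriage (0.06 rad, 8 mm sideways, 4 mm in height) (value of joint guard between 0.03 and 0.085 m and value of joint stay below -0.1 rad and velocity of joint guard above -0.01 m/s and value of joint carriage above 0.157 m and angle between tray's own z axis and vertical below 0.06 rad and z of nest in the frame of tray above 0.034 m and horizontal distance between tray and nest below 0.008 m and linear speed of tray below 0.02 m/s); the robot touches nothing.
It fails at once if the guard is dropped (falls faster than 0.6 m/s) (velocity of joint guard below -0.6 m/s).
It fails at once if a bystander is moved by more than 30 mm (distance of any of tray_stack, plates, film_roll from where it was at the start of the episode above 0.03 m).
It also fails if it takes over 64 s, if anything falls off the work surface, if the arm or the gripper's body presses on something with over 40 N, if the wrist force passes 120 N, or if a joint passes its speed limit or range.

## Working session

There is one attempt and no reset: what is moved stays moved. The work goes in short steps, Python scripts to look and compute and a tool call to move; the robot and the scene stay as the last step left them, time stands still between calls to the robot, and variables do not carry over. Pictures are saved under pics/ and viewed, at most 10 in all, crops included, and the job is handed in when it is done.

Besides the shell and the picture viewer there is one more tool, called as name(argument=value, ...) on one line, values as JSON. step_arm: Moves the arm, as the interface text tells. Its arguments: {"type":"object","properties":{"targets":{"type":"string"},"claw":{"type":"number"}},"required":["targets"]}

```bash
mkdir -p pics; cat > h.py <<'E'
import numpy as np, cv2
from station import sense, cams, r
def cap(n):
    s=sense(); c=cams.capture(n)
    f=192/np.tan(np.radians(c["vertical_fov"])/2)
    c["K"]=np.array([[f,0,c["cx"]],[0,f,c["cy"]],[0,0,1]]); c["D"]=np.array(c["dist_coeffs"],float)
    if n=="wrist":
        T=np.array(c["tool_from_camera"]); R=np.array(s["ee_rot"])
        c["R"]=R@T[:3,:3]; c["e"]=np.array(s["tcp_pos"])+R@T[:3,3]
    else: c["R"]=np.array(c["rotation"]); c["e"]=np.array(c["eye"])
    return c
def ray(c,u,v):
    p=cv2.undistortPoints(np.array([[[u,v]]],float),c["K"],c["D"])[0,0]
    d=c["R"]@np.array([p[0],p[1],1]); return c["e"],d/np.linalg.norm(d)
def onz(c,u,v,z):
    e,d=ray(c,u,v); return e+d*(z-e[2])/d[2]
def tri(c1,p1,c2,p2):
    (a,d),(b,g)=ray(c1,*p1),ray(c2,*p2)
    t=np.linalg.lstsq(np.c_[d,-g],b-a,rcond=None)[0]; x,y=a+d*t[0],b+g*t[1]
    return (x+y)/2,np.linalg.norm(x-y)
def proj(c,P):
    rv=cv2.Rodrigues(c["R"].T)[0]; return cv2.projectPoints(np.array(P,float).reshape(-1,3),rv,-c["R"].T@c["e"],c["K"],c["D"])[0][:,0]
E
python3 - <<'E'
from h import *
s=sense(); print(s)
for n in("side","top"):
    c=cap(n); cv2.imwrite(f"pics/{n}0.png",c["frame"]); print(n,c["e"],c["R"].round(3).tolist(),c["vertical_fov"])
E
```

```text
{'time_s': 0.0, 'joints': array([ 8.23105226e+01,  2.20899543e+01,  3.80953807e-01, -2.99719054e-02,
       -6.84126711e+01, -1.48174338e+01]), 'joint_velocities': array([ 0.08181318,  0.14411726,  0.00536774,  0.00736652, -0.00221795,
       -0.09172032]), 'effort': array([ 1.05607724e-03, -3.90665460e+01,  1.87407196e+01,  4.22014207e+00,
        1.09342372e-02, -1.97127492e-04]), 'tcp_pos': array([0.23898475, 0.57684922, 0.2214736 ]), 'ee_rot': array([[ 9.23759505e-01, -3.82972309e-01, -7.66178742e-04],
       [-3.82973068e-01, -9.23757257e-01, -2.03934301e-03],
       [ 7.32487289e-05,  2.17728832e-03, -9.99997627e-01]]), 'wrist_force': array([-0.20264796,  0.3223162 , -0.59047252]), 'moment': array([-0.02731967, -0.00880508, -0.04557708]), 'gripper_force': 0.0, 'gripper_width': 1.0016843846830916}
side [0.97683054 0.39300085 1.24208978] [[-0.571, 0.749, -0.337], [0.821, 0.519, -0.239], [-0.004, -0.413, -0.911]] 43.984350101019544
top [0.31552372 0.11325051 1.61355986] [[0.02, -0.987, 0.159], [-1.0, -0.021, -0.003], [0.006, -0.159, -0.987]] 43.937406475937365
```

View pics/side0.png

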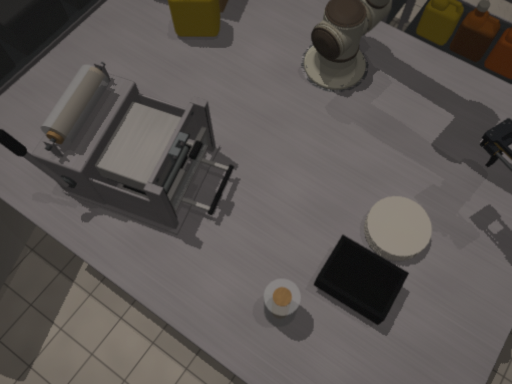

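View pics/top0.png

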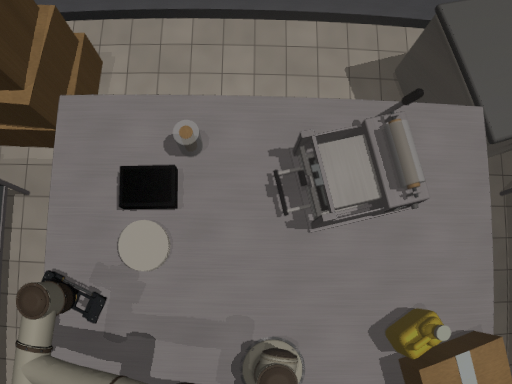

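The side view shows the carriage handle at about (222,190) and the stay grip at about (196,150). In the top view the handle is at about (282,192) and the grip near (322,193). I'll measure the handle from both views and enlarge the grip.

```bash
python3 - <<'E'
from h import *
S=cap("side");T=cap("top")
def bl(c,x0,y0,x1,y1,th=45):
    g=c["frame"].max(2)[y0:y1,x0:x1]
    n,l,st,ce=cv2.connectedComponentsWithStats((g<th).astype(np.uint8))
    for i in range(1,n):
        if st[i,4]>25:
            p=np.argwhere(l==i)[:,::-1]; q=cv2.minAreaRect(p.astype(np.float32))
            print(st[i,4],(ce[i]+[x0,y0]).round(1),np.array(cv2.boxPoints(q)+[x0,y0]).round(0).tolist())
print("side");bl(S,175,120,245,225);print("top");bl(T,265,155,345,235)
a=cv2.resize(S["frame"][120:225,140:245],(400,400),interpolation=2)
b=cv2.resize(T["frame"][150:235,270:355],(400,400),interpolation=2)
cv2.imwrite("pics/z.png",cv2.convertScaleAbs(np.hstack([a,b]),alpha=1.6))
E
```

```text
side
70 [209.5 133.1] [[206.0, 120.0], [208.0, 120.0], [213.0, 146.0], [211.0, 146.0]]
336 [188.  153.2] [[175.0, 141.0], [202.0, 141.0], [202.0, 177.0], [175.0, 177.0]]
253 [220.  190.3] [[207.0, 212.0], [229.0, 164.0], [234.0, 167.0], [212.0, 215.0]]
top
30 [311.4 160.6] [[309.0, 158.0], [314.0, 158.0], [314.0, 164.0], [309.0, 164.0]]
168 [280.3 192.4] [[273.0, 171.0], [277.0, 170.0], [288.0, 214.0], [284.0, 215.0]]
89 [302.1 177.9] [[298.0, 171.0], [303.0, 170.0], [307.0, 184.0], [301.0, 186.0]]
110 [321.2 199. ] [[314.0, 187.0], [321.0, 185.0], [329.0, 209.0], [322.0, 211.0]]
```

View pics/z.png

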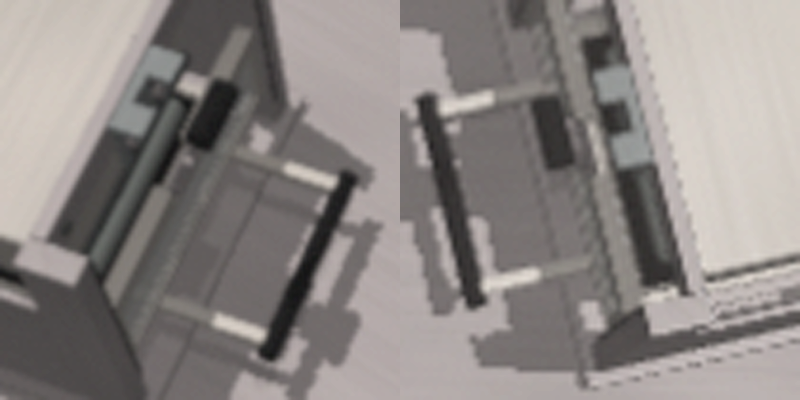

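The enlargement shows the black grip at side (196,150) and top (302,178), leaning to the front. The keeper's blue-grey plate has its notch at side (179,144) and top (315,174).

```bash
python3 - <<'E'
from h import *
S=cap("side");T=cap("top")
h,e=tri(S,(220.3,190.3),T,(280.3,192.4)); print("handle",h,e)
a=onz(T,275.3,171.5,.054);b=onz(T,285.8,213.5,.054);m=(a+b)/2
a2=onz(S,231,166.5,.054);b2=onz(S,210,212.5,.054);print(a,b,np.linalg.norm(a-b),a2,b2,np.linalg.norm(a2-b2))
y=(a-b)+(a2-b2);y[2]=0;y/=np.linalg.norm(y)
# far end a (larger x world): sealer x = into the machine = -y world; y_s = z x x_s
xs=np.cross(y,[0,0,1]); 
if xs[1]>0: xs=-xs
ys=np.cross([0,0,1],xs); R=np.c_[xs,ys,[0,0,1]]
hh=(a+b+a2+b2)/4;o=hh+.090*xs;o[2]=0
print("o",o,"yaw",np.degrees(np.arctan2(xs[1],xs[0])))
g,e=tri(S,(195.7,150.2),T,(302.3,177.9));print("grip",g,e,R.T@(g-o))
k,e=tri(S,(179.4,144.2),T,(315,174.4));print("keeper notch",k,e,R.T@(k-o))
np.savez("fr",o=o,R=R)
for l in(.2,.3,.4,.5):print(l,proj(S,o+R@[-.004-.105*np.sin(l),0,.142+.105*np.cos(l)]),proj(T,o+R@[-.004-.105*np.sin(l),0,.142+.105*np.cos(l)]))
E
```

```text
handle [ 0.58917398 -0.01554407  0.04889311] 0.0022901218041047645
[0.65854571 0.0031656  0.054     ] [ 0.5172621  -0.03291417  0.054     ] 0.14581772443852253 [ 0.51494153 -0.03436973  0.054     ] [0.6599423 0.0018744 0.054    ] 0.14946191018974753
o [ 0.59164849 -0.10547313  0.        ] yaw -87.46824309517196
grip [ 0.60009684 -0.0637977   0.24006105] 0.0001521160944613068 [-0.04126155  0.01028104  0.24006105]
keeper notch [ 0.61109103 -0.10212242  0.24611765] 0.002875888184198063 [-0.0024886   0.01957157  0.24611765]
0.2 [[192.35221955 142.90459305]] [[308.1742335  180.89133219]]
0.3 [[195.91884241 145.39522301]] [[304.63194952 181.13400429]]
0.4 [[199.42928153 148.03270148]] [[301.15961161 181.43965208]]
0.5 [[202.83984347 150.78362942]] [[297.79896304 181.80415291]]
```

```bash
python3 - <<'E'
from h import *
S=cap("side");T=cap("top")
a=onz(T,275.3,171.5,.054);b=onz(T,285.8,213.5,.054)
b2=onz(S,231,166.5,.054);a2=onz(S,210,212.5,.054)
y=(a-b)+(a2-b2);y[2]=0;y/=np.linalg.norm(y)
xs=np.cross(y,[0,0,1]); 
if xs[1]>0: xs=-xs
ys=np.cross([0,0,1],xs); R=np.c_[xs,ys,[0,0,1]]
hh=(a+b+a2+b2)/4;o=hh+.090*xs;o[2]=0
print("o",o,"yaw",np.degrees(np.arctan2(xs[1],xs[0])))
g,e=tri(S,(195.7,150.2),T,(302.3,177.9));print("grip",g,e,R.T@(g-o))
k,e=tri(S,(179.4,144.2),T,(315,174.4));print("keeper notch",k,e,R.T@(k-o))
np.savez("fr",o=o,R=R)
for l in(.2,.3,.4,.5):print(l,proj(S,o+R@[-.004-.105*np.sin(l),0,.142+.105*np.cos(l)]),proj(T,o+R@[-.004-.105*np.sin(l),0,.142+.105*np.cos(l)]))
s=sense();Re=s["ee_rot"];t=g+[0,0,.12]
print("tool shift to 12cm above grip",Re.T@(t-s["tcp_pos"]),"tool y yaw",np.degrees(np.arctan2(Re[1,1],Re[0,1])),"ys yaw",np.degrees(np.arctan2(ys[1],ys[0])), ys)
E
```

```text
o [ 0.609717   -0.10281955  0.        ] yaw -75.82204530430664
grip [ 0.60009684 -0.0637977   0.24006105] 0.0001521160944613068 [-4.01895322e-02  2.30663096e-04  2.40061045e-01]
keeper notch [ 0.61109103 -0.10212242  0.24611765] 0.002875888184198063 [-0.00033934  0.00150292  0.24611765]
0.2 [[189.61895662 147.16457999]] [[307.50984237 176.52597203]]
0.3 [[193.62694307 148.9960986 ]] [[304.07658398 177.45391549]]
0.4 [[197.56183627 150.99056575]] [[300.70847484 178.42486356]]
0.5 [[201.3751275  153.12240728]] [[297.44614838 179.42675763]]
tool shift to 12cm above grip [ 0.57884922  0.4541512  -0.13751448] tool y yaw -112.5071662061672 ys yaw 14.177954695693357 [ 0.96953966  0.24493436 -0.        ]
```

step_arm(targets="0 0 -3.5 0;0 0 -3.5 0;0 0 -3.5 0;0 0 -3.3 0;3.2 2.52 0 0;3.2 2.52 0 0;3.2 2.52 0 0;3.2 2.52 0 0;3.2 2.52 0 0;3.2 2.52 0 0;3.2 2.52 0 0;3.2 2.52 0 0", claw=8.7)

```text
time_s: 1.4
tcp_pos: [0.3989, 0.2912, 0.3609]
ee_rot: [[0.924, -0.382, 0.001], [-0.382, -0.924, 0.001], [0.0, -0.001, -1.0]]
wrist_force: [1.1, 0.1, 0.1]
gripper_width: 0.998
gripper_force: 0.0
```

step_arm(targets="3.2 2.52 0 0;3.2 2.52 0 0;3.2 2.52 0 0;3.2 2.52 0 0;3.2 2.52 0 0;3.2 2.52 0 0;3.2 2.52 0 0;3.2 2.52 0 0;3.2 2.52 0 0;3.2 2.52 0 0")

```text
time_s: 2.23
tcp_pos: [0.5983, -0.0642, 0.3607]
ee_rot: [[0.924, -0.383, 0.0], [-0.383, -0.924, 0.0], [0.0, -0.0, -1.0]]
wrist_force: [0.0, 0.9, -0.1]
gripper_width: 0.997
gripper_force: 0.0
```

step_arm(targets="0 0 0 7;0 0 0 7;0 0 0 7;0 0 0 7;0 0 0 7;0 0 0 7;0 0 0 7;0 0 0 4.3;0 0 0 0;0 0 0 0")

```text
time_s: 3.07
tcp_pos: [0.5977, -0.0621, 0.3606]
ee_rot: [[0.247, -0.969, 0.0], [-0.969, -0.247, 0.0], [-0.0, -0.0, -1.0]]
wrist_force: [-0.7, 0.1, 0.0]
gripper_width: 1.002
gripper_force: 0.0
```

```bash
cat >> h.py <<'E'
def st():
    f=np.load("fr.npz");s=sense();R=f["R"]
    print("t",s["time_s"],"tcp_s",(R.T@(s["tcp_pos"]-f["o"])*1000).round(1),"F_s",(R.T@s["wrist_force"]).round(1),"gw",round(s["gripper_width"]*87,1),"gf",round(s["gripper_force"],1))
    print("tool in sealer\n",(R.T@s["ee_rot"]).round(3)); return f["o"],R,s
E
python3 - <<'E'
from h import *
st(); c=cap("wrist"); cv2.imwrite("pics/w1.png",c["frame"])
E
```

```text
t 3.0667 tcp_s [-42.4  -1.7 360.6] F_s [-0.3 -0.7  0. ] gw 87.2 gf 0.0
tool in sealer
 [[ 1.     0.002 -0.   ]
 [ 0.002 -1.     0.   ]
 [-0.    -0.    -1.   ]]
```

View pics/w1.png

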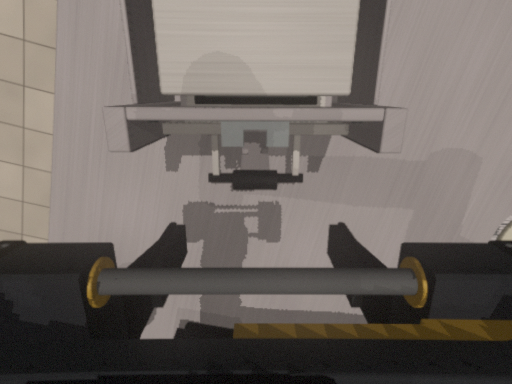

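The wrist view shows the grip at (255,180) in front of the handle, and the keeper plate from 222 to 289 px wide with its front edge near row 147. The notch runs from 244 to 267, centred at 255.5.

```bash
python3 - <<'E'
from h import *
o,R,s=st(); c=cap("wrist"); im=c["frame"]
m=im.max(2)<40; sub=m[165:195,225:285]; 
cols=np.flatnonzero(sub.sum(0)>12);rows=np.flatnonzero(sub[:, 15:45].sum(1)>20)
u0,u1=cols[0]+225,cols[-1]+226;v0,v1=rows[0]+165,rows[-1]+166;print(u0,u1,v0,v1)
for z in(.2405,):
  P=[R.T@(onz(c,u,(v0+v1)/2,z)-o)*1000 for u in(u0,(u0+u1)/2,u1)];print(np.round(P,1))
print(im[112:160,256][:, :].tolist()[::2]); print(im[138,212:300].sum(1).tolist()); print(im[120:160,232].sum(1).tolist())
for z in(.238,.248,.258,.268,.278):
  print(z,[(R.T@(onz(c,u,v,z)-o)*1000).round(1).tolist() for u,v in((221.5,140),(289,140),(244,140),(267,140),(232,147))])
E
```

```text
t 3.1167 tcp_s [-42.4  -1.7 360.6] F_s [-0.3  0.4 -0.3] gw 86.7 gf 0.0
tool in sealer
 [[ 1.     0.002 -0.   ]
 [ 0.002 -1.     0.   ]
 [-0.    -0.    -1.   ]]Traceback (most recent call last):
  File "<stdin>", line 5, in <module>
IndexError: index 0 is out of bounds for axis 0 with size 0
```

```bash
python3 - <<'E'
from h import *
o,R,s=st(); c=cap("wrist"); im=c["frame"]
print("row180",im[186,222:290].max(1).tolist(),"\ncol",im[160:196,255].max(1).tolist())
P=[R.T@(onz(c,u,180,.2405)-o)*1000 for u in(232.5,255,277.5)];print(np.round(P,1))
print("notch row",im[138,212:300].sum(1).tolist()); print("plate col",im[115:160,232].sum(1).tolist())
for z in(.238,.248,.258,.268,.278):
  print(z,[(R.T@(onz(c,u,v,z)-o)*1000).round(1).tolist() for u,v in((221.5,140),(289,140),(244,140),(267,140),(232,147))])
E
```

```text
t 3.1667 tcp_s [-42.4  -1.7 360.6] F_s [-0.2 -0.1 -0.4] gw 86.4 gf 0.0
tool in sealer
 [[ 1.     0.002 -0.   ]
 [ 0.002 -1.     0.   ]
 [-0.    -0.    -1.   ]]
row180 [144, 144, 146, 146, 144, 143, 145, 141, 119, 97, 78, 55, 51, 46, 48, 49, 48, 48, 49, 45, 52, 43, 44, 47, 45, 47, 45, 44, 45, 47, 47, 46, 43, 46, 48, 47, 49, 48, 48, 47, 48, 46, 46, 45, 49, 48, 47, 47, 46, 48, 49, 49, 48, 46, 63, 113, 137, 141, 142, 141, 143, 145, 147, 143, 143, 145, 142, 143] 
col [113, 115, 113, 115, 116, 115, 114, 116, 113, 96, 60, 47, 46, 46, 48, 48, 49, 52, 50, 55, 51, 53, 50, 46, 48, 46, 46, 49, 54, 88, 128, 143, 145, 147, 150, 152]
[[-39.4  23.4 240.5]
 [-39.4   0.8 240.5]
 [-39.3 -21.7 240.5]]
notch row [310, 313, 316, 310, 307, 280, 253, 256, 268, 310, 351, 356, 352, 359, 356, 358, 358, 361, 362, 361, 361, 351, 359, 352, 357, 361, 351, 358, 357, 360, 354, 287, 239, 233, 239, 237, 234, 233, 228, 236, 223, 232, 233, 230, 229, 225, 237, 230, 231, 237, 231, 236, 242, 236, 279, 331, 355, 353, 359, 360, 362, 380, 386, 388, 384, 375, 381, 386, 389, 385, 382, 384, 383, 383, 379, 384, 344, 295, 273, 271, 275, 271, 323, 342, 349, 352, 346, 350]
plate col [419, 413, 414, 410, 379, 322, 326, 356, 358, 358, 355, 362, 358, 364, 357, 358, 365, 365, 365, 362, 360, 355, 358, 361, 360, 354, 359, 361, 353, 358, 355, 315, 270, 255, 267, 260, 260, 262, 261, 265, 270, 268, 277, 264, 268]
0.238 [[0.1, 33.3, 238.0], [0.3, -32.1, 238.0], [0.2, 11.5, 238.0], [0.2, -10.8, 238.0], [-6.7, 23.3, 238.0]]
0.248 [[1.6, 32.0, 248.0], [1.7, -31.0, 248.0], [1.7, 11.0, 248.0], [1.7, -10.4, 248.0], [-4.9, 22.4, 248.0]]
0.258 [[3.1, 30.8, 258.0], [3.2, -29.9, 258.0], [3.1, 10.6, 258.0], [3.2, -10.1, 258.0], [-3.2, 21.5, 258.0]]
0.268 [[4.6, 29.6, 268.0], [4.7, -28.8, 268.0], [4.6, 10.1, 268.0], [4.7, -9.8, 268.0], [-1.5, 20.7, 268.0]]
0.278 [[6.1, 28.4, 278.0], [6.2, -27.7, 278.0], [6.1, 9.7, 278.0], [6.2, -9.4, 278.0], [0.3, 19.8, 278.0]]
```

step_arm(targets="0.3 -0.25 0 0;0 0 3.5 0;0 0 3.5 0;0 0 3.5 0;0 0 2 0;0 0 1.4 0;0 0 0 0;0 0 0 0")

```text
time_s: 3.88
tcp_pos: [0.601, -0.0647, 0.2213]
ee_rot: [[0.246, -0.969, -0.001], [-0.969, -0.246, -0.001], [0.0, 0.001, -1.0]]
wrist_force: [-0.2, -0.1, 0.5]
gripper_width: 0.998
gripper_force: 0.0
```

step_arm(targets="0 0 0 0;0 0 0 0;0 0 0 0;0 0 0 0;0 0 0 0;0 0 0 0", claw=3.5)

```text
time_s: 4.38
tcp_pos: [0.6009, -0.0644, 0.2219]
ee_rot: [[0.245, -0.969, 0.001], [-0.969, -0.245, 0.0], [0.0, -0.001, -1.0]]
wrist_force: [-0.2, -0.2, 0.1]
gripper_width: 0.63
gripper_force: 0.0
```

```bash
python3 - <<'E'
from h import *
st()
E
```

```text
t 4.3833 tcp_s [-39.4   0.9 221.9] F_s [ 0.1 -0.2  0.1] gw 54.8 gf 0.0
tool in sealer
 [[ 1.     0.     0.   ]
 [ 0.    -1.     0.001]
 [ 0.    -0.001 -1.   ]]
```

step_arm(targets="0 0 0 0;0 0 0 0;0 0 0 0;0 0 0 0;0 0 0 0", claw=3.5)

```text
time_s: 4.8
tcp_pos: [0.6006, -0.0645, 0.2216]
ee_rot: [[0.245, -0.969, -0.001], [-0.969, -0.245, -0.0], [-0.0, 0.001, -1.0]]
wrist_force: [-2.5, 1.3, 1.7]
gripper_width: 0.501
gripper_force: 30.0
```

step_arm(targets="0 0 -0.5 0;0 0 -1 0;0 0 -1 0;0 0 -1 0;0 0 -0.8 0;0.5 0 -0.15 0;0.5 0 -0.15 0;0.5 0 -0.15 0;0.3 0 -0.05 0;0 0 0 0;0 0 0 0")

```text
time_s: 5.72
tcp_pos: [0.605, -0.0822, 0.2691]
ee_rot: [[0.245, -0.97, -0.001], [-0.97, -0.245, -0.0], [-0.0, 0.001, -1.0]]
wrist_force: [-0.2, -0.0, -7.4]
gripper_width: 0.504
gripper_force: 30.0
```

```bash
python3 - <<'E'
from h import *
st()
E
```

```text
t 5.7167 tcp_s [-21.2   0.5 269.1] F_s [-0.  -0.2 -7.4] gw 43.9 gf 30.0
tool in sealer
 [[ 1.    -0.    -0.   ]
 [-0.    -1.    -0.001]
 [-0.     0.001 -1.   ]]
```

step_arm(targets="0.3 0 -0.03 0;0.3 0 -0.03 0;0.3 0 0 0;0.3 0 0 0;0 0 0 0;0 0 0 0")

```text
time_s: 6.22
tcp_pos: [0.6079, -0.0939, 0.2699]
ee_rot: [[0.245, -0.97, -0.001], [-0.97, -0.245, -0.0], [-0.0, 0.001, -1.0]]
wrist_force: [-1.9, 0.5, -7.2]
gripper_width: 0.506
gripper_force: 30.0
```

```bash
python3 - <<'E'
from h import *
st()
E
```

```text
t 6.2167 tcp_s [ -9.1   0.5 269.9] F_s [-0.9 -1.7 -7.2] gw 44.0 gf 30.0
tool in sealer
 [[ 1.     0.    -0.   ]
 [ 0.    -1.    -0.001]
 [-0.     0.001 -1.   ]]
```

step_arm(targets="0.3 0 0 0;0.3 0 0 0;0.3 0 0 0;0.3 0 0 0;0 0 0 0;0 0 0 0")

```text
time_s: 6.72
tcp_pos: [0.6109, -0.1056, 0.2699]
ee_rot: [[0.245, -0.97, -0.001], [-0.97, -0.245, -0.0], [0.0, 0.001, -1.0]]
wrist_force: [-3.1, 1.8, -6.9]
gripper_width: 0.499
gripper_force: 30.0
```

```bash
python3 - <<'E'
from h import *
st()
E
```

```text
t 6.7167 tcp_s [  3.    0.5 269.9] F_s [-2.5 -2.6 -6.9] gw 43.4 gf 30.0
tool in sealer
 [[ 1.    -0.     0.   ]
 [-0.    -1.    -0.001]
 [ 0.     0.001 -1.   ]]
```

step_arm(targets="0.3 0.03 0 0;0.3 0.03 0.03 0;0.3 0 0.05 0;0.3 0 0.05 0;0.2 0 0.05 0;0 0 0 0;0 0 0 0")

```text
time_s: 7.3
tcp_pos: [0.6143, -0.1191, 0.269]
ee_rot: [[0.245, -0.969, 0.001], [-0.969, -0.245, -0.0], [0.0, -0.001, -1.0]]
wrist_force: [-2.9, 4.1, -4.7]
gripper_width: 0.504
gripper_force: 30.0
```

```bash
python3 - <<'E'
from h import *
st()
E
```

```text
t 7.3 tcp_s [ 16.9   0.4 269. ] F_s [-4.7 -1.9 -4.7] gw 43.8 gf 30.0
tool in sealer
 [[ 1.     0.     0.   ]
 [ 0.    -1.     0.001]
 [ 0.    -0.001 -1.   ]]
```

step_arm(targets="0.2 0 0 0;0 0 0.1 0;0 0 0.1 0;0 0 0.1 0;0 0 0 0;0 0 0 0")

```text
time_s: 7.8
tcp_pos: [0.6145, -0.1196, 0.2688]
ee_rot: [[0.246, -0.969, 0.002], [-0.969, -0.246, 0.001], [-0.0, -0.003, -1.0]]
wrist_force: [-6.9, 9.9, 4.4]
gripper_width: 0.505
gripper_force: 30.0
```

```bash
python3 - <<'E'
from h import *
st()
E
```

```text
t 7.8 tcp_s [ 17.4   0.5 268.8] F_s [-11.3  -4.3   4.4] gw 43.9 gf 30.0
tool in sealer
 [[ 1.     0.002 -0.   ]
 [ 0.002 -1.     0.003]
 [-0.    -0.003 -1.   ]]
```

step_arm(targets="-0.15 0.05 -0.1 0;0 0 0 0;0 0 0 0")

```text
time_s: 8.05
tcp_pos: [0.6143, -0.1193, 0.2688]
ee_rot: [[0.246, -0.969, 0.003], [-0.969, -0.246, -0.001], [0.001, -0.003, -1.0]]
wrist_force: [-3.3, 6.6, 0.9]
gripper_width: 0.502
gripper_force: 30.0
```

```bash
python3 - <<'E'
from h import *
st()
c=cap("side");w=cap("wrist")
a=cv2.resize(c["frame"][110:200,140:230],(400,400),interpolation=2);b=cv2.resize(w["frame"][60:240,165:345],(400,400),interpolation=2)
cv2.imwrite("pics/z2.png",cv2.convertScaleAbs(np.hstack([a,b]),alpha=1.6))
E
```

```text
t 8.05 tcp_s [ 17.1   0.4 268.8] F_s [-7.2 -1.6  0.9] gw 43.7 gf 30.0
tool in sealer
 [[ 1.     0.001  0.001]
 [ 0.001 -1.     0.003]
 [ 0.001 -0.003 -1.   ]]
```

View pics/z2.png

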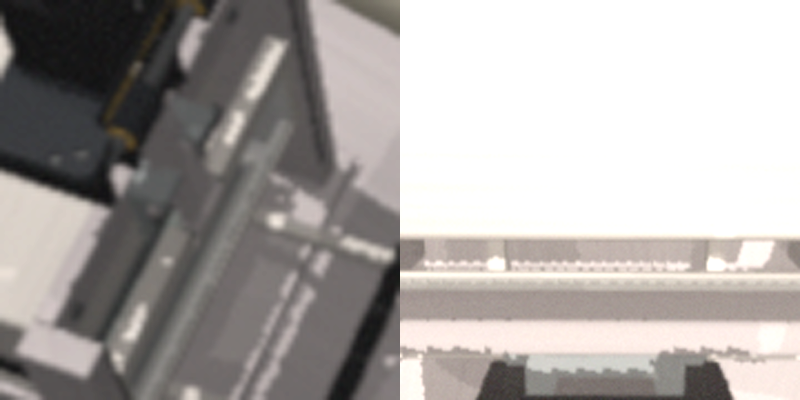

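The crop shows the bar passing through the notch between the two keeper halves. The wrist no longer carries the guard's weight, so I release it.

step_arm(targets="0 0 0 0;0 0 0 0;0 0 0 0;0 0 0 0;0 0 0 0;0 0 0 0", claw=6.5)

```text
time_s: 8.65
tcp_pos: [0.614, -0.1199, 0.2667]
ee_rot: [[0.245, -0.97, 0.001], [-0.97, -0.245, -0.001], [0.001, -0.001, -1.0]]
wrist_force: [0.2, -0.8, -0.2]
gripper_width: 0.742
gripper_force: 0.0
```

step_arm(targets="0 0 -0.3 0;0 0 -1 0;0 0 -2 0;0 0 -2 0;0 0 -2 0;0 0 -2 0;0 0 -1.5 0;-3.5 0 0 0;-3.5 0 0 0;-3.5 0 0 0")

```text
time_s: 9.48
tcp_pos: [0.5877, -0.0172, 0.3756]
ee_rot: [[0.244, -0.97, 0.002], [-0.97, -0.244, 0.0], [0.0, -0.002, -1.0]]
wrist_force: [0.9, 0.5, -0.2]
gripper_width: 0.75
gripper_force: 0.0
```

```bash
python3 - <<'E'
from h import *
st()
c=cap("side");w=cap("wrist")
a=cv2.resize(c["frame"][110:220,140:250],(400,400),interpolation=2);b=cv2.resize(w["frame"][60:260,155:355],(400,400),interpolation=2)
cv2.imwrite("pics/z3.png",cv2.convertScaleAbs(np.hstack([a,b]),alpha=1.3))
E
```

```text
t 9.4833 tcp_s [-8.840e+01 -3.000e-01  3.756e+02] F_s [-0.3  1.  -0.2] gw 65.2 gf 0.0
tool in sealer
 [[ 1.    -0.001  0.   ]
 [-0.001 -1.     0.002]
 [ 0.    -0.002 -1.   ]]
```

View pics/z3.png

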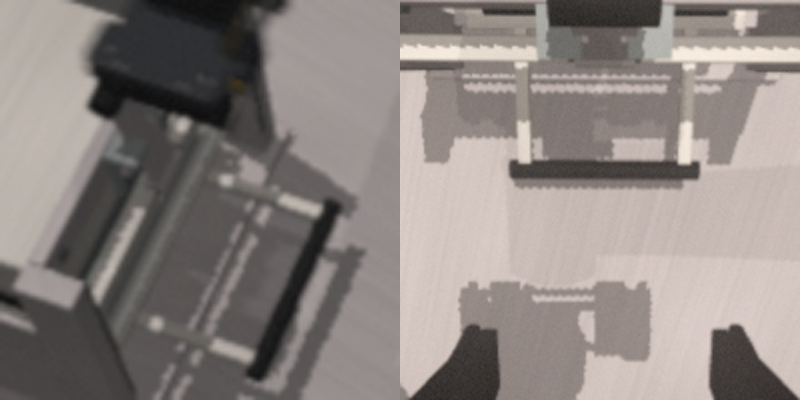

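The grip still stands above the keeper and leans back, so the guard hangs by itself. The gripper's 190 mm body would hit the guard if I turned it to grasp the handle. I'll close the fingers behind the handle and draw it like a hook.

step_arm(targets="2.6 0 0 0;0 0 3.7 0;0 0 3.7 0;0 0 3.7 0;0 0 3.7 0;0 0 3.7 0;0 0 2.5 0;0 0 0 0;0 0 0 0;0 0 0 0;0 0 0 0", claw=0)

```text
time_s: 10.5
tcp_pos: [0.5962, -0.0429, 0.1674]
ee_rot: [[0.246, -0.969, 0.006], [-0.969, -0.246, 0.0], [0.001, -0.005, -1.0]]
wrist_force: [-0.3, 0.1, 0.4]
gripper_width: 0.036
gripper_force: 0.0
```

step_arm(targets="0 0 3.5 0;0 0 3.5 0;0 0 2.5 0;0 0 2 0;0 0 1.4 0;0 0 0 0;0 0 0 0")

```text
time_s: 11.08
tcp_pos: [0.5954, -0.0428, 0.0366]
ee_rot: [[0.246, -0.969, 0.002], [-0.969, -0.246, -0.0], [0.001, -0.002, -1.0]]
wrist_force: [0.4, -0.4, 1.0]
gripper_width: 0.003
gripper_force: 0.0
```

```bash
python3 - <<'E'
from h import *
st()
E
```

```text
t 11.0833 tcp_s [-61.7   0.9  36.6] F_s [0.5 0.3 1. ] gw 0.3 gf 0.0
tool in sealer
 [[ 1.     0.001  0.001]
 [ 0.001 -1.     0.002]
 [ 0.001 -0.002 -1.   ]]
```

step_arm(targets="-0.4 0 0 0;-0.4 0 0 0;-0.4 0 0 0;-0.6 0 0 0;-0.8 0 0 0;-1 0 0 0;-1 0 0 0;-1 0 0 0;-1 0 0 0;-1 0 0 0;-1 0 0 0;-1 0 0 0")

```text
time_s: 12.08
tcp_pos: [0.5705, 0.0513, 0.0353]
ee_rot: [[0.246, -0.969, 0.0], [-0.969, -0.246, -0.0], [0.0, -0.0, -1.0]]
wrist_force: [3.2, -1.7, 1.2]
gripper_width: 0.006
gripper_force: 1.2
```

step_arm(targets="-1 0 0 0;-1 0 0 0;-1 0 0 0;-1 0 0 0;-0.8 0 0 0;-0.6 0 0 0;-0.5 0 0 0;-0.4 0 0 0;-0.3 0 0 0;0 0 0 0")

```text
time_s: 12.92
tcp_pos: [0.5538, 0.1145, 0.035]
ee_rot: [[0.245, -0.969, -0.001], [-0.969, -0.245, -0.0], [-0.0, 0.001, -1.0]]
wrist_force: [-0.5, 0.5, -0.8]
gripper_width: 0.008
gripper_force: 0.0
```

```bash
python3 - <<'E'
from h import *
st()
E
```

```text
t 12.9167 tcp_s [-224.4   -1.    35. ] F_s [-0.6 -0.4 -0.8] gw 0.7 gf 0.0
tool in sealer
 [[ 1.     0.    -0.   ]
 [ 0.    -1.    -0.001]
 [-0.     0.001 -1.   ]]
```

Near the stop; continue gently until force builds.

step_arm(targets="-0.3 0 0 0;-0.3 0 0 0;-0.3 0 0 0;-0.2 0 0 0;-0.2 0 0 0;0 0 0 0;0 0 0 0")

```text
time_s: 13.5
tcp_pos: [0.5509, 0.1254, 0.035]
ee_rot: [[0.245, -0.97, -0.002], [-0.97, -0.245, -0.002], [0.002, 0.002, -1.0]]
wrist_force: [2.1, -5.9, -1.2]
gripper_width: 0.003
gripper_force: 3.4
```

```bash
python3 - <<'E'
from h import *
st()
E
```

```text
t 13.5 tcp_s [-235.7   -1.2   35. ] F_s [ 6.2  0.6 -1.2] gw 0.3 gf 3.4
tool in sealer
 [[ 1.     0.     0.002]
 [ 0.    -1.    -0.002]
 [ 0.002  0.002 -1.   ]]
```

step_arm(targets="-0.2 0 0 0;0 0 0 0;0 0 0 0")

```text
time_s: 13.75
tcp_pos: [0.5508, 0.1256, 0.0351]
ee_rot: [[0.245, -0.97, -0.002], [-0.97, -0.245, -0.004], [0.004, 0.003, -1.0]]
wrist_force: [5.0, -13.0, -1.2]
gripper_width: 0.01
gripper_force: 7.0
```

step_arm(targets="0.4 0 0 0;0.5 0 0 0;0 0 -2 0;0 0 -3.5 0;0 0 -3.5 0;0 0 -3.5 0;0 0 -3.5 0;0 0 -3.5 0;-3.5 0 -1 0;-3.5 0 0 0;-3.5 0 0 0;0 0 0 0")

```text
time_s: 14.75
tcp_pos: [0.5264, 0.2269, 0.2409]
ee_rot: [[0.25, -0.968, 0.002], [-0.968, -0.25, 0.003], [-0.003, -0.002, -1.0]]
wrist_force: [0.2, -0.2, -0.6]
gripper_width: 0.003
gripper_force: 0.0
```

```bash
python3 - <<'E'
from h import *
o,R,s=st()
T=cap("top");S=cap("side")
g=T["frame"].max(2)
a=cv2.resize(S["frame"][100:250,130:280],(400,400),interpolation=2);b=cv2.resize(T["frame"][110:260,220:370],(400,400),interpolation=2)
cv2.imwrite("pics/z4.png",cv2.convertScaleAbs(np.hstack([a,b]),alpha=1.4))
for d in(.157,.165): print(d,proj(T,[o+R@[-.09-d,y,.054] for y in(-.078,.078)]).tolist(),proj(S,[o+R@[-.09-d,y,.054] for y in(-.078,.078)]).tolist())
E
```

```text
t 14.75 tcp_s [-340.1   -0.   240.9] F_s [ 0.2  0.2 -0.6] gw 0.3 gf 0.0
tool in sealer
 [[ 1.     0.005 -0.003]
 [ 0.005 -1.     0.002]
 [-0.003 -0.002 -1.   ]]
0.157 [[240.05928014208303, 225.75281450211867], [229.56622117836346, 180.39863006813718]] [[284.0347036499156, 183.32290932501786], [264.3627407752268, 233.1325510047351]]
0.165 [[237.68946433856445, 226.29701881035692], [227.22982212286124, 180.92729366873567]] [[286.76069437555964, 184.23743020851205], [267.20038307042535, 234.1388603918271]]
```

View pics/z4.png

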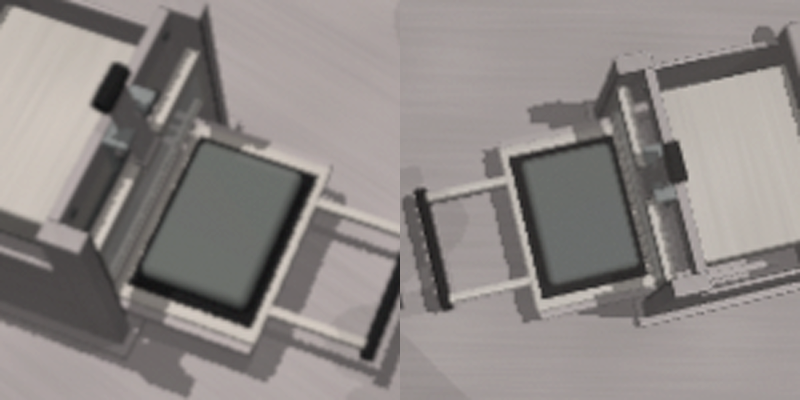

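The carriage handle runs from about (228,182) to (238,225) in the top picture, which matches 165 mm of travel. The tray sits level in the frame, and the guard hangs with its grip behind the keeper.

```bash
python3 -c "
from station import r
print(r.finish_job())"
```

```text
the job is handed in; nothing more can be done
None
```

The job is handed in: the guard hangs by its stay bar in the keeper's notch, the carriage is out at its 165 mm stop with the tray level, and the arm is clear of everything; the pass or fail result was not reported back.

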